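# Draw the safety bolt of the carving-tool case

### The arm

A 6-joint arm with a two-finger parallel gripper is mounted at the origin on the work surface. World frame = base frame: x ahead of the robot, y to its left, z up, the work surface at z = 0. Lengths are in m, angles in degrees, forces in N, time in s.
With the tool pointing down it reaches from about 0.275 to 1 m from the base axis. Payload 8.4 kg.
Tool frame: the origin (TCP) lies between the finger pads; the fingertips stand 8 mm ahead of it and the grasp point (between the pads) lies 11 mm behind it; y points along the fingers, z is the direction in which the jaws open and shut, and the axes are right-handed (so a half turn about y gives the same grasp; the last joint's range is limited). The gripper opens to 85 mm and grips with 20 to 120 N. Pads are 22 mm wide; open, the fingers measure 114 mm over their backs; the gripper's body (76 mm by 85 mm) begins 54 mm behind the grasp point. The pads swing forward as they close: fully open they stand 13 mm farther back than shut.
Start: joints at [-65.455, 20.225, 93.587, -0, 66.188, -0.138], TCP at [0.261, -0.568, 0.239] pointing down, gripper open.
Joint ranges: [-150.9, 150.9], [-52.94, 120.26], [3.33, 152.33], [-74.26, 254.26], [0, 154.13], [-172.89, 172.89]. Speed limits (degrees/s): [127.2, 127.2, 159.86, 180, 180, 180].

### API

Orientations are given as [roll, pitch, yaw] about the fixed x, y, z axes, in that order (R = Rz(yaw) Ry(pitch) Rx(roll)).
In Python, from station import robot, optics gives the robot as it stands. The module is installed in compiled form; this text tells all that it offers. Calls block until the motion is done:
- robot.movep(position, orientation): joint-space move of the TCP to a pose.
- robot.move_straight(position, rot=None, velocity=0.15): straight line of the TCP; rot=None keeps the orientation; velocity is the mean speed in m/s.
- robot.movej(angles): joint-space move.
- robot.set_gripper(opening, squeeze=None): opening from 0.0 (shut) to 1.0 (fully open); squeeze is the grip in N (None keeps the last); returns when the fingers have stopped.
- robot.dwell(seconds).
- robot.solve_ik(position, orientation): joint angles nearest the present ones, or None.
- optics.read_camera(name): name is "side" or "top" or "wrist"; returns the picture (384x512x3 uint8, blue, green, red); there is no depth.
- optics.camera_info(name): a dict with "fov_y" (degrees; the focal length in pixels is half the picture's height over the tangent of half this angle, whatever the lens; pixels are square), "cx", "cy" (the principal point, pixels), "cam_to_world" (4x4, takes a point from camera to world coordinates); the wrist camera has in their place "tool_from_camera" (4x4, takes a point from camera to tool coordinates, whose origin is the TCP and whose axes are the tool frame's). Camera axes: x right, y up, looking along -z (the intrinsics and any distortion apply to the point x, -y, -z); pixel columns grow to the right and rows downward; lengths in m; the calibration is good to about 2 mm. The wrist camera is an equidistant fisheye: a pixel r from the principal point sees the ray r / f radians off the axis. A picture is of the moment at which its call begins: read the wrist's pose just before it. camera_info takes no time and is no camera call.
A pose or a line that the arm cannot do raises robot.MotionError and nothing moves.
- robot.finish_job(): hands the job in, once; it reports no verdict.
Readings, each from a call of its own:
- robot.get_time(): time.
- robot.get_q(): joint angles.
- robot.get_qvel(): joint speeds.
- robot.get_effort(): joint torques, N m.
- robot.get_position(): TCP position.
- robot.get_tool_rot(): TCP orientation.
- robot.get_ft_force(): force on the tool from outside, world axes, zero at the start.
- robot.get_torque(): the same for the moment, N m.
- robot.get_gripper_width(): opening from 0.0 (shut) to 1.0 (fully open).
Only numpy, scipy, OpenCV 4.12 (cv2) and the standard library are available. Lean on these libraries where they do the work, as an engineer would, in place of code of your own. Each camera call takes 0.05 s, during which the arm holds its last target.

### The job

Unbolt the wooden carving-tool case: press the spring safety catch (the long low bar on the lid) down with one fingertip, and while keeping it down the whole way, push the bolt's upright tab with the other fingertip until the bolt is fully drawn back out of its keeper. Then take the hand away, so that the catch springs up again and keeps the bolt open. Only press and push, pick nothing up, and leave the loose things on and around the case where they are.

Things in the scene. Friction and masses are not known exactly. Their poses are not given: they have to be found in the camera images.
- case: wooden case fixed to the bench, 200 x 300 mm (its x, y), lid top 110 mm above the bench; origin: centre of its underside, z up. On the lid a flat steel bolt slides along the case's y, its -y end in a staple-shaped keeper; the catch bar runs beside it, 55 mm to -x. Of the lock only the tab and the bar rise more than 20 mm above the lid
- catch_bar: plain steel bar 22 x 90 mm (case x, y), the top of the spring safety catch; origin: centre of its top face, 34 mm above the lid when up; axes as the case's. It moves straight down, 10 mm at most; press it anywhere along its length. A finger can slide along its top while holding it down
- catch (a joint): how far the catch is pressed, m: 0 up, 0.010 fully down; the spring takes about 3 N to start and 7 N to go fully down. Its teeth, 12 mm apart, block the bolt until it is at least 0.006 down, and jam the bolt anywhere on its way when the catch rises
- bolt_tab: upright flat steel tab on the bolt, 26 mm wide (case x), 10 mm thick (case y), 36 mm tall, 14 to 50 mm above the lid; origin: its centre; axes as the case's. It stands 55 mm to +x of the bar's middle line and, bolt home, 10 mm to -y of the bar's middle. Push its -y face towards +y: fingers behind the tab and on the bar travel side by side
- bolt (a joint): how far the bolt is drawn along the case's +y, m: about 0 to 0.003 home (loose play), 0.045 fully drawn against its stop; friction about 2 N, it stays where it is left. With the catch up it moves at most 4 to 5 mm
- glue_jar: small glue jar, 44 mm wide, 55 mm tall, standing on the case's lid; origin at the centre of its underside; leave it alone
- offcut: loose block of dark wood 35 x 50 x 20 mm on the case's lid; origin at the centre of its underside; leave it alone
- chisel: screwdriver-like hand tool about 170 mm long, wooden handle, lying on the bench; leave it alone
- mallet: hammer about 240 mm long, lying on the bench; leave it alone
- paint_can: paint can, 66 mm wide, 85 mm tall, on the bench; leave it alone
- mug: white mug, 76 mm wide, 85 mm tall, on the bench; leave it alone
- sanding_block: cork sanding block 80 x 45 x 30 mm on the bench; leave it alone

How it is judged (in metres and radians):
On the way, in this order (a step that is already met when the one before it is completed fails the run):
1. a fingertip presses the safety catch down while the bolt is still home (value of joint catch above 0.0055 m and value of joint bolt below 0.008 m and contact force between the fingers and catch_bar above 0.5 N), for 0.05 s.
2. the bolt is half drawn, pushed by the other finger, with the catch still held down by a finger (value of joint bolt between 0.018 and 0.04 m and value of joint catch above 0.004 m and contact force between the fingers and catch_bar above 0.5 N and contact force between the fingers and bolt_tab above 0.3 N), for 0.03 s.
3. the bolt is fully drawn with the catch still held down (value of joint bolt above 0.041 m and value of joint catch above 0.004 m), for 0.05 s.
At the end, for the whole second after the job is handed in: the bolt is drawn at least 40.5 mm of its 45 mm and at rest, and the catch is up again (within 1.5 mm) (value of joint bolt above 0.0405 m and value of joint catch below 0.0015 m and velocity of joint bolt between -0.005 and 0.005 m/s); the robot touches nothing.
It fails at once if the catch was let up while the bolt was on its way (value of joint bolt between 0.01 and 0.038 m and value of joint catch below 0.003 m).
It fails at once if a loose thing was moved more than 20 mm or picked up (distance of any of glue_jar, offcut, chisel, mallet, paint_can, mug, sanding_block from where it was at the start of the episode above 0.02 m).
It also fails if it takes over 35 s, if anything falls off the work surface, if the arm or the gripper's body presses on something with over 40 N, if the wrist force passes 120 N, or if a joint passes its speed limit or range.

## Working session

There is one attempt and no reset: what is moved stays moved. The work goes in short steps, each a Python script; the robot and the scene stay as the last script left them, time stands still between calls to the robot, and variables do not carry over. Pictures are saved under pics/ and viewed, and the job is handed in when it is done.

```bash
mkdir -p pics; python3 - <<'E'
from station import robot, optics
import cv2
for n in ("side","top","wrist"):
    p=robot.get_position(); r=robot.get_tool_rot()
    im=optics.read_camera(n); cv2.imwrite(f"pics/{n}0.png",im)
    print(n,optics.camera_info(n))
print(p,r,robot.get_q(),robot.get_time(),robot.get_ft_force(),robot.get_gripper_width())
E
```

```text
side {'fov_y': 45.89412295219843, 'cx': 260.9585500157982, 'cy': 194.49173010607666, 'cam_to_world': array([[-0.86264643,  0.38540793, -0.32756964,  0.2277879 ],
       [-0.50572986, -0.66854642,  0.54523663,  0.63499431],
       [-0.00885699,  0.63600818,  0.77163148,  0.93172806],
       [ 0.        ,  0.        ,  0.        ,  1.        ]])}
top {'fov_y': 49.78244203568413, 'cx': 254.62086712458216, 'cy': 189.06264027069201, 'cam_to_world': array([[ 0.02568743,  0.98201502, -0.1870472 ,  0.40643338],
       [-0.99964511,  0.02655416,  0.00212929,  0.04750276],
       [ 0.00705787,  0.18692612,  0.98234862,  1.1231056 ],
       [ 0.        ,  0.        ,  0.        ,  1.        ]])}
wrist {'fov_y': 65.70646984690485, 'cx': 257.6012784507394, 'cy': 196.84327291545682, 'tool_from_camera': array([[ 7.50865713e-04, -9.62642883e-01, -2.70773183e-01,
        -6.91192448e-02],
       [-6.81670487e-04,  2.70772704e-01, -9.62643069e-01,
        -1.35338730e-01],
       [ 9.99999486e-01,  9.07393762e-04, -4.52891304e-04,
         1.42239515e-03],
       [ 0.00000000e+00,  0.00000000e+00,  0.00000000e+00,
         1.00000000e+00]])}
[ 0.26081006 -0.56751295  0.23862783] [-9.00716624e+01 -7.83157414e-05 -1.55318317e+02] [-6.54540360e+01  2.02558568e+01  9.36178166e+01 -2.30012770e-03
  6.61890064e+01 -1.36468217e-01] 0.15 [-0.14002611 -0.38811326 -0.21086603] 0.9978920021212074
```

View pics/side0.png

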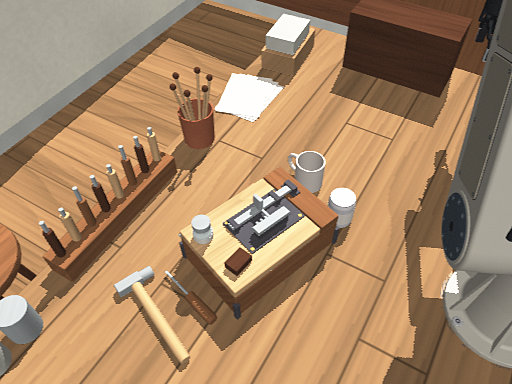

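View pics/top0.png

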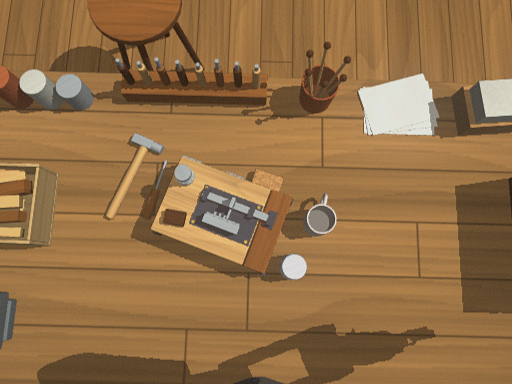

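```bash
python3 - <<'E'
import cv2
im=cv2.imread("pics/top0.png"); c=im[60:260,190:390]; cv2.imwrite("pics/topz.png",cv2.resize(c,(600,600),interpolation=cv2.INTER_CUBIC))
im=cv2.imread("pics/side0.png"); c=im[100:300,130:380]; cv2.imwrite("pics/sidez.png",cv2.resize(c,(750,600),interpolation=cv2.INTER_CUBIC))
E
```

```text
(no output)
```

View pics/topz.png

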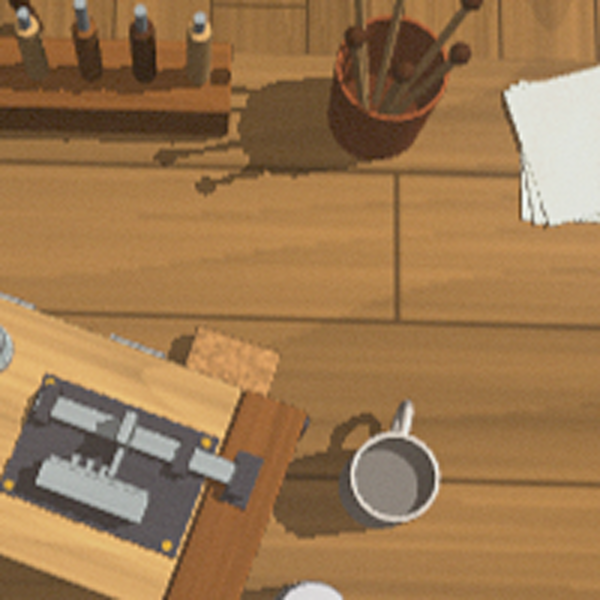

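View pics/sidez.png

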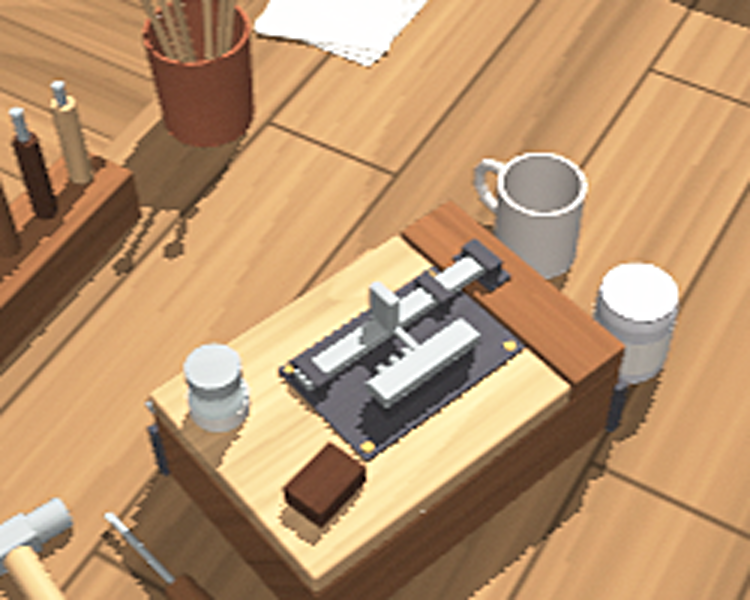

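```bash
python3 - <<'E'
import cv2
im=cv2.imread("pics/top0.png"); c=im[175:255,185:285]; cv2.imwrite("pics/topz2.png",cv2.resize(c,(800,640)[:2],interpolation=cv2.INTER_CUBIC)[:600])
im=cv2.imread("pics/side0.png"); c=im[175:250,215:315]; cv2.imwrite("pics/sidez2.png",cv2.resize(c,(800,600),interpolation=cv2.INTER_CUBIC))
E
```

```text
(no output)
```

View pics/topz2.png

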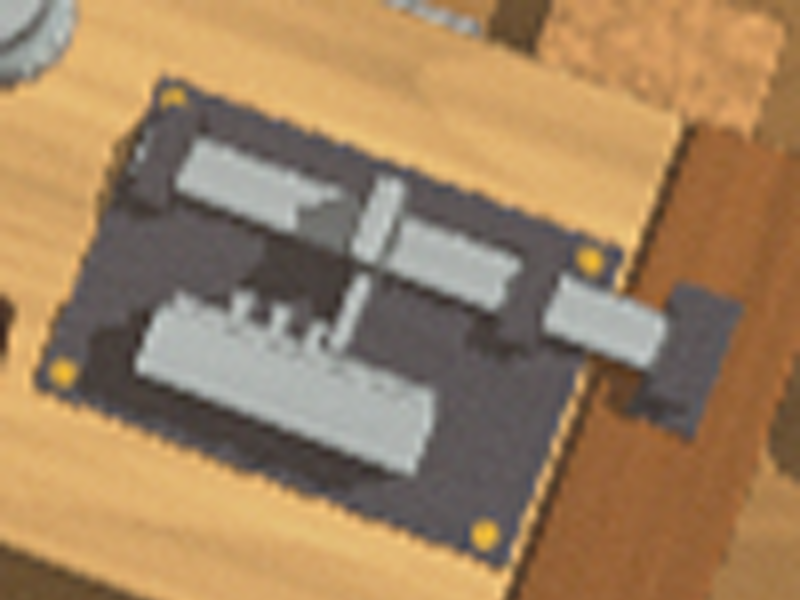

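View pics/sidez2.png

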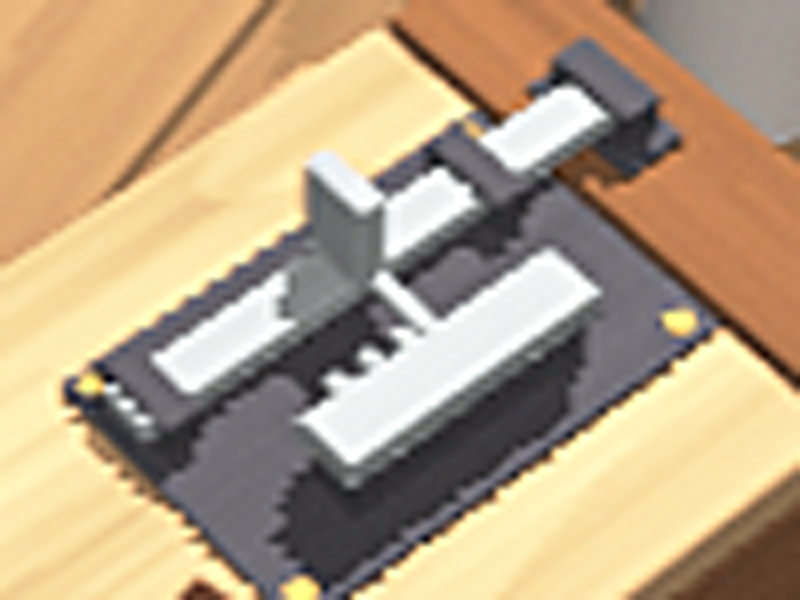

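```bash
cat > h.py <<'E'
import numpy as np
from station import robot, optics
def proj(name,P):
    i=optics.camera_info(name); T=np.linalg.inv(i["cam_to_world"]); f=192/np.tan(np.radians(i["fov_y"])/2)
    c=T[:3,:3]@np.asarray(P)+T[:3,3]; return np.array([i["cx"]+f*c[0]/-c[2], i["cy"]-f*c[1]/-c[2]])
def unproj(name,uv,z):
    i=optics.camera_info(name); T=i["cam_to_world"]; f=192/np.tan(np.radians(i["fov_y"])/2)
    d=T[:3,:3]@np.array([(uv[0]-i["cx"])/f,-(uv[1]-i["cy"])/f,-1.]); o=T[:3,3]
    return o+d*(z-o[2])/d[2]
E
python3 - <<'E'
from h import *
from scipy.optimize import least_squares
top=lambda u,v:(185+u/8-.44,175+v/8-.44); side=lambda u,v:(215+u/8-.44,175+v/8-.44)
B=lambda x,y:(x*.011,y*.045,.144)
# bar local (sx,sy)
obs=[("top",top(135,370),B(-1,1)),("top",top(415,475),B(-1,-1)),("top",top(437,393),B(1,-1)),("top",top(165,295),B(1,1)),
("side",side(303,420),B(1,1)),("side",side(550,250),B(1,-1)),("side",side(602,292),B(-1,-1)),("side",side(350,470),B(-1,1))]
t=[(a,b,.160) for a,b in ((.068,-.005),(.068,-.015),(.042,-.015),(.042,-.005))]
tobs=[("side",side(308,162),t[0]),("side",side(333,150),t[1]),("side",side(385,195),t[2]),("side",side(360,210),t[3]),
("top",top(383,172),t[0]),("top",top(408,180),t[1]),("top",top(380,265),t[2]),("top",top(352,255),t[3])]
def W(p,l):
    c,s=np.cos(p[2]),np.sin(p[2]); return (p[0]+c*l[0]-s*l[1],p[1]+s*l[0]+c*l[1],l[2])
for nm,o in (("bar",obs),("tab",tobs),("bartop",obs[:4]),("barside",obs[4:]),("all",obs+tobs)):
    f=lambda p:np.concatenate([proj(n,W(p,l))-uv for n,uv,l in o])
    r=least_squares(f,[.47,.05,-.3]); print(nm,r.x[:2].round(4),np.degrees(r.x[2]).round(2),r.fun.reshape(-1,2).round(1).tolist())
# lid corners, z=.11
for n,uv in (("top",(180,157)),("top",(153,231)),("top",(262,272)),("top",(291,195)),("side",(181,236)),("side",(236,302)),("side",(337,216)),("side",(280,168))): print(n,unproj(n,uv,.11).round(4))
E
```

```text
bar [0.5093 0.1252] -18.85 [[-0.7, -0.3], [-0.3, -0.2], [0.3, 1.4], [-1.1, 0.5], [-0.5, -0.5], [-0.2, -1.2], [0.1, -0.5], [0.3, -0.4]]
tab [0.5092 0.1256] -19.05 [[-0.6, -0.5], [-0.3, -1.3], [0.9, 0.0], [0.6, 0.5], [-0.6, -0.1], [0.3, 0.3], [-0.2, -0.1], [-0.7, -0.3]]
bartop [0.5102 0.1241] -18.49 [[-0.3, -0.5], [0.3, -0.6], [0.7, 0.9], [-0.7, 0.2]]
barside [0.5083 0.1265] -19.27 [[-0.5, -0.0], [0.0, -0.5], [0.3, 0.2], [0.3, 0.2]]
all [0.5092 0.1253] -18.8 [[-0.8, -0.2], [-0.3, -0.1], [0.2, 1.4], [-1.1, 0.5], [-0.5, -0.5], [-0.2, -1.1], [0.1, -0.4], [0.3, -0.3], [-0.6, -0.5], [-0.3, -1.3], [0.9, -0.1], [0.6, 0.4], [-0.5, -0.2], [0.3, 0.3], [-0.1, -0.1], [-0.6, -0.3]]
top [0.6767 0.2359 0.11  ]
top [0.4885 0.2906 0.11  ]
top [0.3972 0.0224 0.11  ]
top [ 0.5868 -0.0455  0.11  ]
side [0.6687 0.2432 0.11  ]
side [0.4806 0.3151 0.11  ]
side [0.3962 0.0229 0.11  ]
side [ 0.5788 -0.0421  0.11  ]
```

```bash
cat >> h.py <<'E'
BAR=np.array([.5092,.1253]); TH=np.radians(-18.9)
def W(x,y,z): 
    c,s=np.cos(TH),np.sin(TH); return [BAR[0]+c*x-s*y, BAR[1]+s*x+c*y, z]
E
python3 - <<'E'
from h import *
import cv2
for yaw in (-108.9,71.1):
    print(yaw, robot.solve_ik(W(.0275,-.031,.23),[-90,0,yaw]))
robot.set_gripper(0.48)
yaw=-108.9
robot.movep(W(.0275,-.031,.23),[-90,0,yaw])
robot.move_straight(W(.0275,-.031,.172),velocity=.06)
robot.dwell(.3)
print(robot.get_position(),robot.get_tool_rot(),robot.get_ft_force(),robot.get_gripper_width(),W(.0275,-.031,.172),robot.get_time())
for n in ("side","wrist","top"): cv2.imwrite(f"pics/{n}1.png",optics.read_camera(n))
im=cv2.imread("pics/side1.png"); c=im[150:270,190:350]; cv2.imwrite("pics/sidez3.png",cv2.resize(c,(800,600),interpolation=cv2.INTER_CUBIC))
E
```

```text
-108.9 [ 9.25143779e+00  1.25500435e+01  1.05465919e+02 -2.54444375e-14
  6.19840378e+01  2.81514378e+01]
71.1 [   9.25143779   12.55004348  105.46591869    0.           61.98403783
 -151.84856221]
[0.52527269 0.08709346 0.17221238] [-8.99815711e+01  1.19588966e-02 -1.08901035e+02] [ 0.81288721 -0.10410624 -0.21130016] 0.47992030376023725 [np.float64(0.5251759074036149), np.float64(0.08706362487589697), 0.172] 4.5833
```

View pics/sidez3.png

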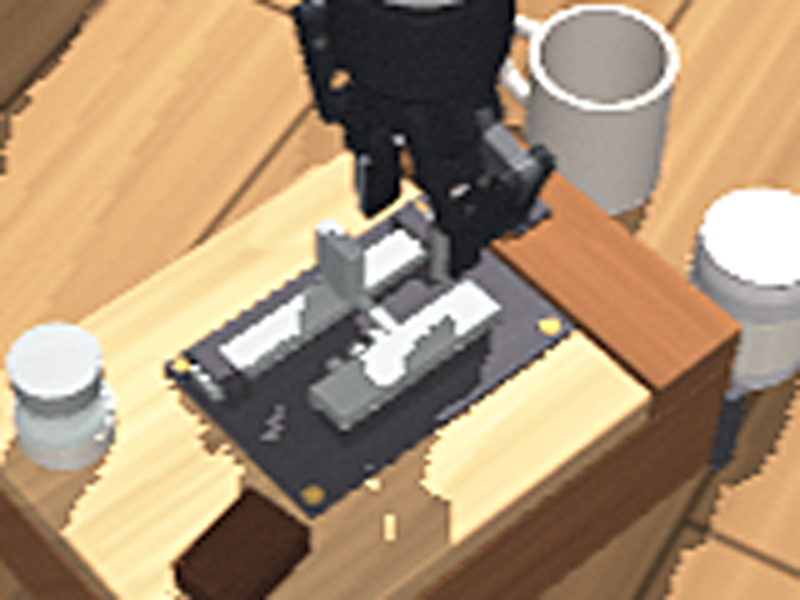

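View pics/wrist1.png

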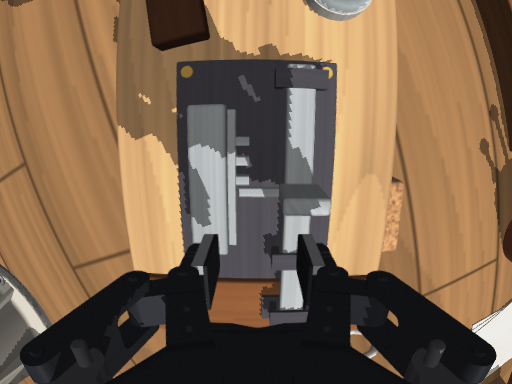

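```bash
python3 - <<'E'
from h import *
c,s=np.cos(TH),np.sin(TH)
def loc(p): d=p[:2]-BAR; return (np.array([c*d[0]+s*d[1],-s*d[0]+c*d[1]])*1000).round(1)
for u,v in ((455,275),(375,215)):
  for z in (.160,.164,.168,.172): print(u,z,loc(unproj("side",(190+u/5-.4,150+v/5-.4),z)))
# wrist predicted pixel of tool points
i=optics.camera_info("wrist"); T=np.linalg.inv(i["tool_from_camera"]); f=192/np.tan(np.radians(i["fov_y"])/2)
def wp(p):
    q=T[:3,:3]@np.array(p)+T[:3,3]; v=np.array([q[0],-q[1],-q[2]]); r=np.hypot(v[0],v[1]); a=np.arctan2(r,v[2]); return (i["cx"]+f*a*v[0]/r, i["cy"]+f*a*v[1]/r)
for z in (-.035,-.020,.020,.035):
  for x in (-.011,.011): 
    for y in (.001,.008): print(x,y,z,np.round(wp((x,y,z)),0))
E
```

```text
455 0.16 [  5.8 -32.3]
455 0.164 [  3.5 -30.1]
455 0.168 [  1.2 -27.9]
455 0.172 [ -1.  -25.7]
375 0.16 [ 54.1 -28.3]
375 0.164 [ 51.5 -26.2]
375 0.168 [ 49. -24.]
375 0.172 [ 46.5 -21.8]
-0.011 0.001 -0.035 [186. 232.]
-0.011 0.008 -0.035 [189. 227.]
0.011 0.001 -0.035 [190. 270.]
0.011 0.008 -0.035 [192. 264.]
-0.011 0.001 -0.02 [215. 233.]
-0.011 0.008 -0.02 [217. 227.]
0.011 0.001 -0.02 [217. 271.]
0.011 0.008 -0.02 [219. 265.]
-0.011 0.001 0.02 [295. 233.]
-0.011 0.008 0.02 [294. 227.]
0.011 0.001 0.02 [293. 271.]
0.011 0.008 0.02 [292. 265.]
-0.011 0.001 0.035 [324. 232.]
-0.011 0.008 0.035 [322. 227.]
0.011 0.001 0.035 [321. 270.]
0.011 0.008 0.035 [319. 264.]
```

```bash
python3 - <<'E'
import cv2
im=cv2.imread("pics/wrist1.png"); c=im[180:300,160:350]; cv2.imwrite("pics/wz1.png",cv2.resize(c,(760,480),interpolation=cv2.INTER_CUBIC))
E
```

```text
(no output)
```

View pics/wz1.png

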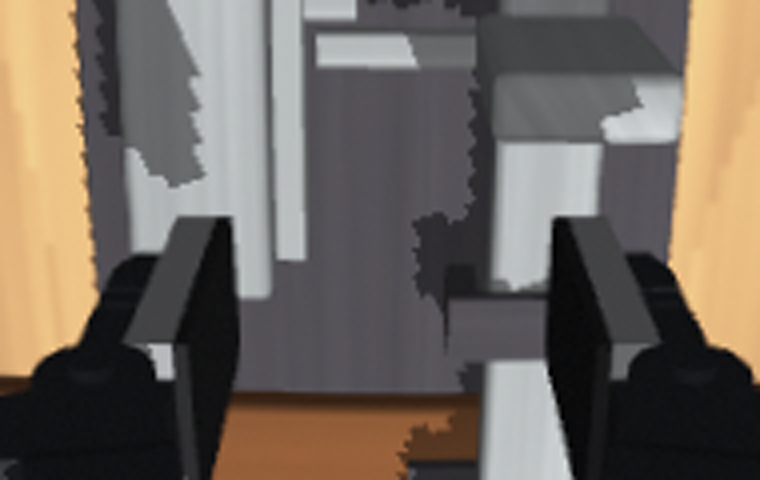

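```bash
python3 - <<'E'
from h import *
robot.set_gripper(0.54); 
robot.move_straight(W(.0275,-.031,.150),velocity=.08); robot.dwell(.15)
f0=robot.get_ft_force(); print("base",f0)
z=.150
while z>.128:
    z-=.001; robot.move_straight(W(.0275,-.031,z),velocity=.03); robot.dwell(.06)
    f=robot.get_ft_force()-f0; print(round(z,4),robot.get_position()[2].round(4),f.round(2),robot.get_torque().round(2))
    if f[2]>7.6: break
print(robot.get_time())
import cv2
for n in ("side","wrist"): cv2.imwrite(f"pics/{n}2.png",optics.read_camera(n))
im=cv2.imread("pics/side2.png"); c=im[150:270,190:350]; cv2.imwrite("pics/sidez4.png",cv2.resize(c,(800,600),interpolation=cv2.INTER_CUBIC))
E
```

```text
base [ 0.25387965 -0.18084599  0.08136303]
0.149 0.1493 [-0.58  1.    1.79] [0.01 0.07 0.01]
0.148 0.1481 [0.18 0.36 3.37] [ 0.13  0.03 -0.04]
0.147 0.1471 [ 0.53 -0.09  3.15] [ 0.08 -0.1  -0.  ]
0.146 0.1461 [0.97 0.84 4.27] [ 0.16 -0.15 -0.05]
0.145 0.1451 [0.81 1.19 4.91] [ 0.16 -0.19  0.02]
0.144 0.1441 [1.67 1.51 4.97] [ 0.23 -0.19 -0.05]
0.143 0.1431 [1.48 0.93 4.74] [ 0.28 -0.27 -0.07]
0.142 0.1422 [1.62 1.57 5.35] [ 0.22 -0.25 -0.03]
0.141 0.1412 [0.84 1.67 5.87] [ 0.25 -0.19 -0.07]
0.14 0.1402 [2.22 0.85 5.71] [ 0.23 -0.18 -0.03]
0.139 0.1394 [0.99 0.56 9.17] [ 0.24 -0.01 -0.02]
8.925
```

View pics/sidez4.png

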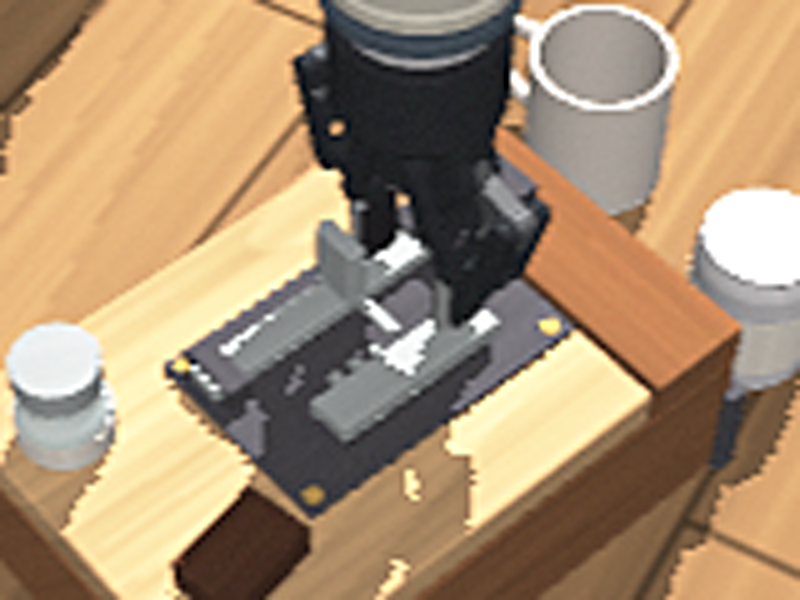

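View pics/wrist2.png

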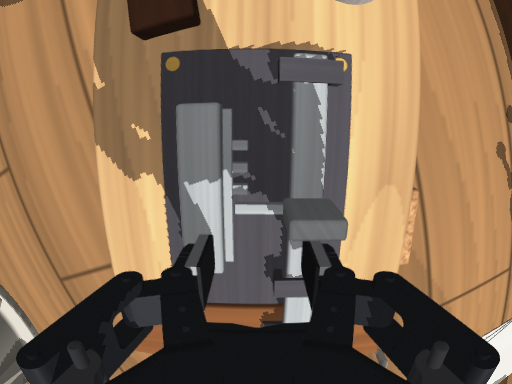

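```bash
python3 - <<'E'
from h import *
c,s=np.cos(TH),np.sin(TH)
y=-.031; z=.1388
while y<.026:
    y+=.004 if y<.012 else .001
    robot.move_straight(W(.0275,y,z),velocity=.03); 
    if y>.012: robot.dwell(.05)
    f=robot.get_ft_force(); p=robot.get_position(); fy=-s*f[0]+c*f[1]; d=p[:2]-BAR
    print(round(y,4),"act",(-s*d[0]+c*d[1]).round(4),p[2].round(4),"fx %.1f fy %.1f fz %.1f"%(c*f[0]+s*f[1],fy,f[2]))
    if f[2]<3.5: print("LOW")
    if y>.012 and fy<-12: break
print(robot.get_time())
import cv2
for n in ("side","wrist"): cv2.imwrite(f"pics/{n}3.png",optics.read_camera(n))
im=cv2.imread("pics/side3.png"); c=im[150:270,190:350]; cv2.imwrite("pics/sidez5.png",cv2.resize(c,(800,600),interpolation=cv2.INTER_CUBIC))
E
```

```text
-0.027 act -0.0283 0.1393 fx 0.2 fy -6.2 fz 14.3
-0.023 act -0.0248 0.1393 fx 0.6 fy -10.7 fz 15.5
-0.019 act -0.0211 0.1393 fx 1.2 fy -10.9 fz 16.3
-0.015 act -0.0174 0.1393 fx 0.2 fy -12.4 fz 16.8
-0.011 act -0.0134 0.1394 fx 0.1 fy -11.5 fz 16.9
-0.007 act -0.0093 0.1394 fx 0.5 fy -11.8 fz 17.8
-0.003 act -0.0055 0.1394 fx 0.3 fy -12.2 fz 18.1
0.001 act -0.0014 0.1394 fx 0.3 fy -11.7 fz 17.5
0.005 act 0.0025 0.1394 fx 0.5 fy -12.4 fz 17.7
0.009 act 0.0065 0.1394 fx -0.0 fy -11.7 fz 17.7
0.013 act 0.0107 0.1394 fx 1.2 fy -11.8 fz 18.2
0.014 act 0.0115 0.1394 fx 0.6 fy -11.7 fz 16.1
0.015 act 0.0124 0.1394 fx 0.9 fy -13.1 fz 18.3
12.7917
```

View pics/sidez5.png

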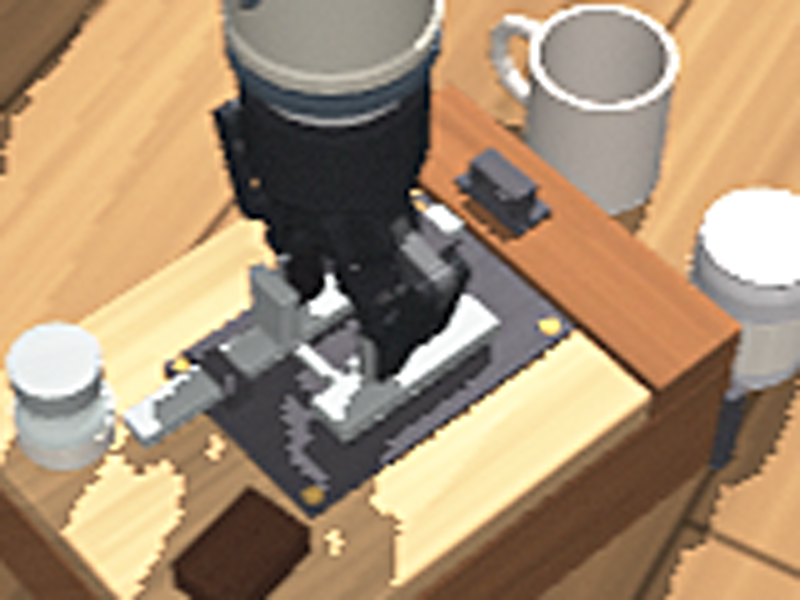

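View pics/wrist3.png

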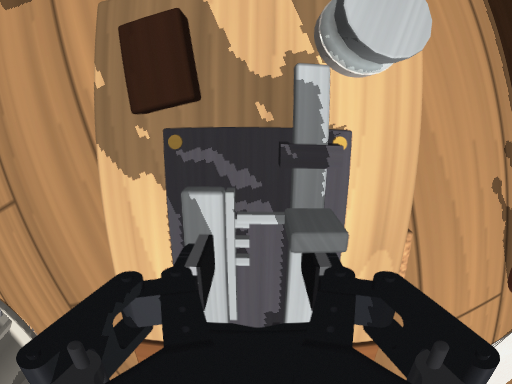

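```bash
python3 - <<'E'
from h import *
c,s=np.cos(TH),np.sin(TH)
y=.015; z=.1388
while y<.032:
    y+=.001
    robot.move_straight(W(.0275,y,z),velocity=.03); robot.dwell(.05)
    f=robot.get_ft_force(); p=robot.get_position(); fy=-s*f[0]+c*f[1]; d=p[:2]-BAR
    print(round(y,4),"act",(-s*d[0]+c*d[1]).round(4),p[2].round(4),"fx %.1f fy %.1f fz %.1f"%(c*f[0]+s*f[1],fy,f[2]))
    if fy<-20: break
print(robot.get_time())
import cv2
for n in ("side","wrist"): cv2.imwrite(f"pics/{n}4.png",optics.read_camera(n))
im=cv2.imread("pics/side4.png"); c=im[150:270,190:350]; cv2.imwrite("pics/sidez6.png",cv2.resize(c,(800,600),interpolation=cv2.INTER_CUBIC))
E
```

```text
0.016 act 0.0133 0.1393 fx 0.8 fy -12.8 fz 18.1
0.017 act 0.0144 0.1393 fx -0.1 fy -12.1 fz 17.8
0.018 act 0.0153 0.1393 fx 0.6 fy -13.0 fz 17.7
0.019 act 0.0163 0.1393 fx 1.0 fy -13.1 fz 17.5
0.02 act 0.0174 0.1393 fx 0.8 fy -13.0 fz 16.6
0.021 act 0.0182 0.1393 fx 0.9 fy -14.3 fz 18.0
0.022 act 0.0182 0.1393 fx 1.5 fy -19.9 fz 19.7
0.023 act 0.0182 0.1393 fx 3.5 fy -24.9 fz 21.8
15.2917
```

View pics/sidez6.png

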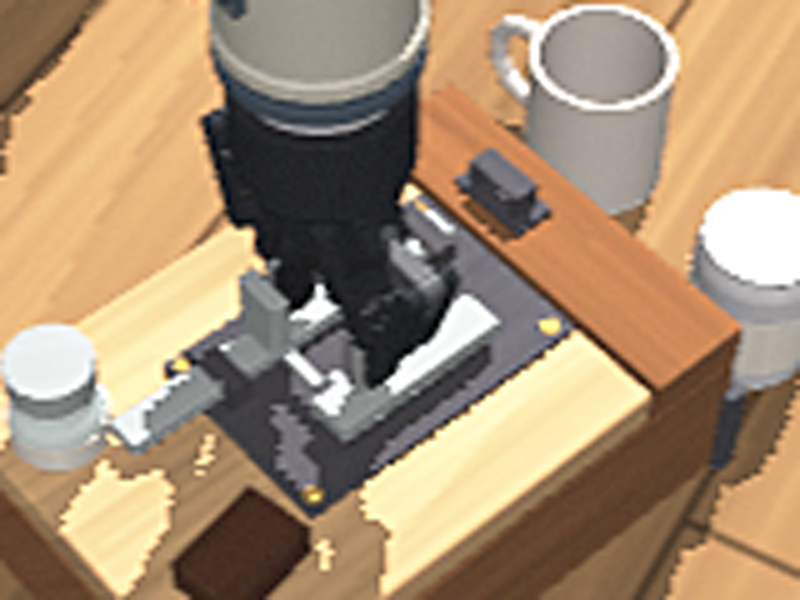

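View pics/wrist4.png

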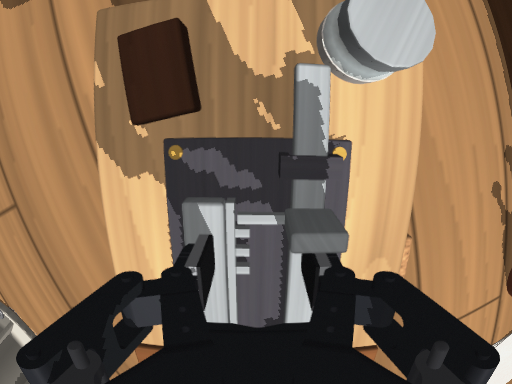

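```bash
python3 - <<'E'
from h import *
import cv2
c,s=np.cos(TH),np.sin(TH)
def loc(p): d=p[:2]-BAR; return (np.array([c*d[0]+s*d[1],-s*d[0]+c*d[1]])*1000).round(1)
# tab top corners after, zoom x5
for u,v in ((240,270),(256,263),(288,293),(272,303)): print(loc(unproj("side",(190+u/5-.4,150+v/5-.4),.160)))
a=cv2.imread("pics/side1.png"); b=cv2.imread("pics/side4.png")
r=b[100:340,100:300]
t=a[213:236,192:210]
x=cv2.matchTemplate(b[200:260,180:230],t,cv2.TM_CCOEFF_NORMED); m=cv2.minMaxLoc(x); print("jar now",m[1],np.array(m[3])+[180,200],"was",(192,213))
print(loc(unproj("side",(192,213),.165)),loc(unproj("side",np.array(m[3])+[180,200],.165)))
c2=[cv2.resize(i[190:270,170:230],(390,520),interpolation=cv2.INTER_CUBIC) for i in (a,b)]
cv2.imwrite("pics/jar.png",np.hstack(c2))
E
```

```text
[69.2 36.2]
[67.6 28.5]
[45.7 28.5]
[46.1 37.2]
jar now 0.9723870754241943 [191 213] was (192, 213)
[109.8 127.4] [111.2 129. ]
```

View pics/jar.png

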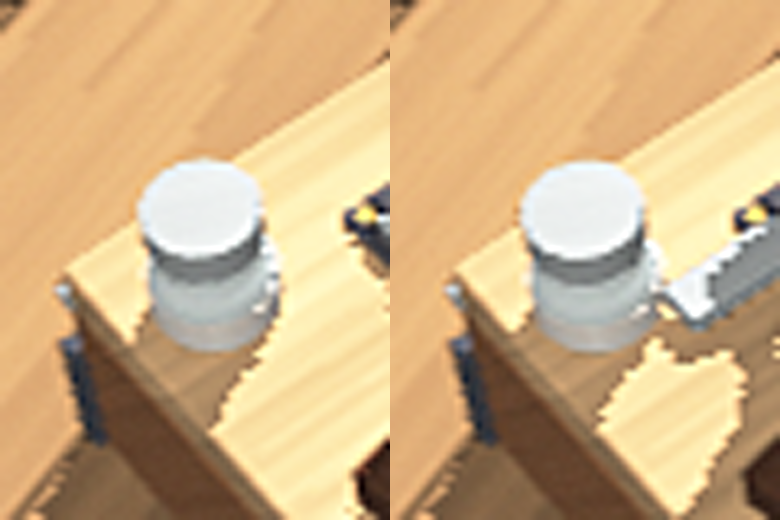

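```bash
python3 - <<'E'
from h import *
import cv2
robot.move_straight(W(.0275,.015,.1392),velocity=.03); print(robot.get_ft_force().round(1))
robot.move_straight(W(.0275,.015,.162),velocity=.04)
robot.move_straight(W(.0275,.005,.25),velocity=.12)
robot.move_straight(W(.0275,-.15,.29),velocity=.15)
robot.dwell(.3); print(robot.get_ft_force().round(1),robot.get_time())
for n in ("side","wrist","top"): cv2.imwrite(f"pics/{n}5.png",optics.read_camera(n))
im=cv2.imread("pics/side5.png"); c=im[150:270,190:350]; cv2.imwrite("pics/sidez7.png",cv2.resize(c,(800,600),interpolation=cv2.INTER_CUBIC))
E
```

```text
[-0.2  1.4  8.4]
[ 0.6 -1.1  0.1] 18.9333
```

View pics/sidez7.png

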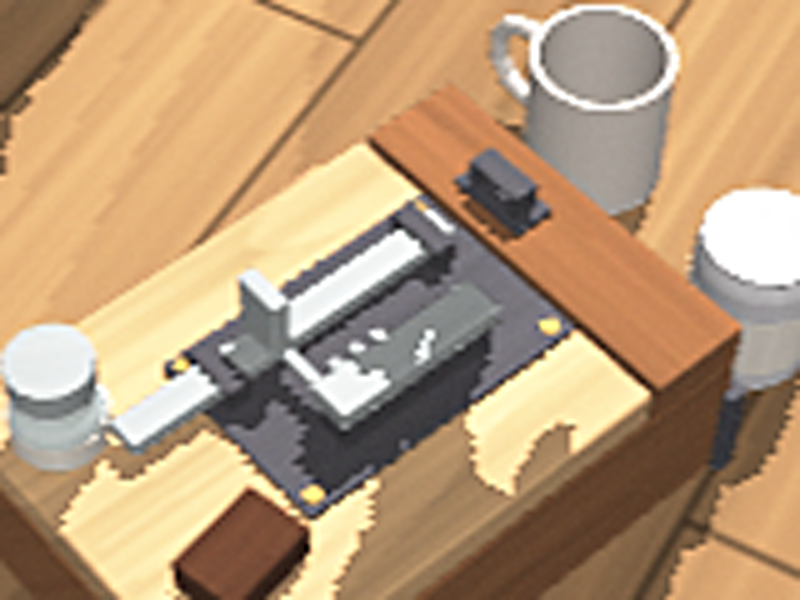

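View pics/wrist5.png

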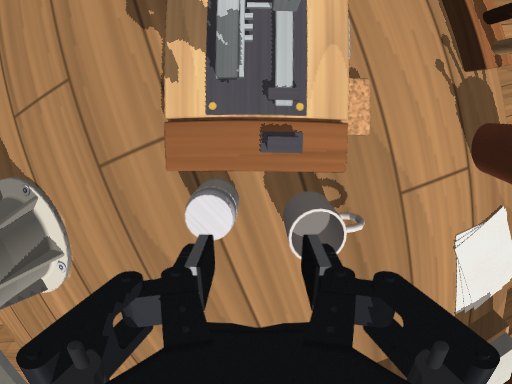

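```bash
python3 - <<'E'
import cv2,numpy as np
c=[]
for n in (0,4,5):
    im=cv2.imread(f"pics/side{n}.png")[198:240,248:298]; c.append(cv2.resize(im,(400,336),interpolation=cv2.INTER_NEAREST)[:, :266] if 0 else cv2.resize(im,(260,218),interpolation=cv2.INTER_CUBIC))
cv2.imwrite("pics/cmp.png",np.hstack(c))
E
```

```text
(no output)
```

View pics/cmp.png

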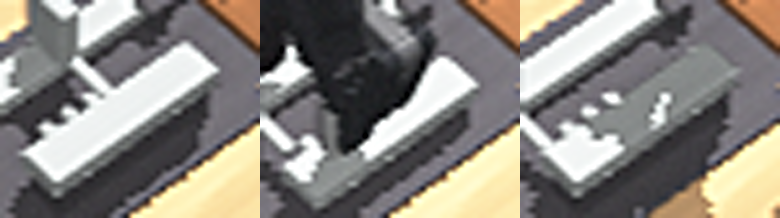

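```bash
python3 - <<'E'
from station import robot
robot.finish_job(); print(robot.get_time())
E
```

```text
the job is handed in; nothing more can be done
the job is handed in; nothing more can be done
```

The bolt is fully drawn and the catch has sprung back up. I handed the job in soon after 18.9 s on the robot's clock, within the 35 s limit; no verdict was reported.

- **Press:** one fingertip pressed the catch bar down about 10 mm, from contact at about z = 0.149 to z = 0.139. It stayed there the whole way, with 14–22 N of downward force.
- **Push:** the other fingertip pushed the tab until the side force rose sharply with no more movement, which I took as the bolt's stop. The finger position puts the bolt at about 44 mm; the side picture gives 43 mm, give or take 1–2 mm.
- **Release:** I backed the fingers off the tab, lifted straight up and moved clear.

**Last checks:** the side picture shows the bolt end out of its keeper. The bar's corners are back at the pixel rows they had before the press, so the catch is up. The wrist force was close to zero.

**Glue jar:** the end of the bolt nudged the jar about 2 mm as it came out. That is well within the 20 mm limit, but it did not stay exactly where it was. I saw no other loose thing move, though only the jar's shift was measured.

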